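# Unlock the tool chest and hold its sprung lid just below balance

### The job

The helper spring of the tool chest's lid is to be adjusted while you hold the lid for a colleague: slide the lock carriage on top of the chest all the way back to its rear stop, then lift the lid by its handle past its balance point (60 degrees from shut) to about 70 degrees or more, and bring it back down to about ten degrees below the balance point. Finish holding it there, still, with the gripper: do not let go, the job ends while you hold. Leave the things lying around the chest where they are.

Things in the scene. Friction and masses are not known exactly. Their poses are not given: they have to be found in the camera images.
- chest: Red chest fixed on the table, 190 (x, depth) x 340 (y, width) x 100 mm high. Origin: centre of underside. Its x points from its front (lid handle) to its back (hinge side), y to its left, z up; yaw within 0.3 rad. The lid covers the right part; the lock rail runs on top of the left part. On the right side a thin quarter-circle quadrant, radius 120 mm about the hinge (top 228 mm high), has a brass stud at 60 deg.
- lid_hinge (a point): Point on the lid's hinge axis at the middle of the lid's width, 105 mm above the table, 85 mm behind the chest's centre and 30 mm to its right. The axis runs along the chest's y. Fixed to the chest.
- lid_handle (a point): Middle of the lid's handle, a round steel bar 12 mm thick along the chest's y, 118 mm free between its end arms; 225 mm from the hinge axis in the lid's plane, so 105 mm above the table when shut. The 44 mm between bar and lid edge (chest front) is open: it can be pinched from straight above, a finger each side, and turns in the fingers as the lid swings. Moves with the lid.
- lid_panel (a joint): Lid angle, rad: 0 shut and level, grows as the front rises up and back; stop at 1.5. Dark steel lid 175 x 245 x 8 mm, 0.9 kg, with a helper spring. Balance at 1.047 (60 deg): below it the lid falls shut, above it the spring carries it open. Lifting takes about 2 N at the bar from shut, less towards balance. While locked it rises only about 2 deg.
- lock_carriage (a joint): Lock carriage position, m: 0 (front) to 0.12 (rear stop, unlocked), growing along chest +x. It starts within 25 mm of the front end, its claw over a tongue on the lid's left edge, which keeps the lid shut; clear of it beyond 0.035. About 2 N to slide; stays where it is left.
- lock_grip (a point): Point on the axis of the carriage's upright black grip, 19 mm below its top, 152 mm above the table. The grip is 16 mm along the rail (chest x) by 24 mm across (chest y) and its sides are free for 45 mm down from its top. Moves with the carriage.
- jug: Bystander, leave it where it is: yellow plastic oil jug with black cap, 55 x 100 x 220 mm high, upright.
- can: Bystander, leave it where it is: dark metal can, 68 mm diameter, 170 mm high, upright.
- screwdriver: Bystander, leave it where it is: screwdriver lying on the table.
- wrench: Bystander, leave it where it is: wrench lying on the table.
- carton: Bystander, leave it where it is: cardboard carton 70 x 110 x 60 mm high.
- bearing: Bystander, leave it where it is: steel bearing ring, 52 mm outside, 16 mm high, lying flat.

How it is judged:
On the way, in this order (a step that is already met when the one before it is completed fails the run):
1. the lock carriage is at its rear stop, the lid still shut (value of joint lock_carriage above 0.113 m and value of joint lid_panel below 0.15 rad), for 0.2 s.
2. the lid has been raised past its balance point, beyond 66 degrees (value of joint lid_panel above 1.15 rad), for 0.1 s.
At the end, for the whole second after the job is handed in: The gripper holds the lid still (under 0.05 rad/s) between 0.76 and 0.99 rad (43.5 to 56.7 degrees, balance at 60), with finger contact over 0.3 N and no bystander touching the chest or lid; the lock carriage is still within 12 mm of its rear stop (value of joint lid_panel between 0.76 and 0.99 rad and velocity of joint lid_panel between -0.05 and 0.05 rad/s and contact force between the fingers and lid_panel above 0.3 N and value of joint lock_carriage above 0.108 m and contact force between each of jug, can, screwdriver, wrench, carton, bearing and chest below 0.2 N); the arm keeps its last pose, push and grip.
It fails at once if a bystander is pushed more than 30 mm or lifted (distance of any of jug, can, screwdriver, wrench, carton, bearing from where it was at the start of the episode above 0.03 m).
It fails at once if an upright bystander is tipped (angle between any of jug, can's own z axis and vertical above 0.35 rad).
It also fails if it takes over 54 s, if anything falls off the work surface, if the arm or the gripper's body presses on something with over 40 N, if the wrist force passes 120 N, or if a joint passes its speed limit or range.

### The arm

A 6-joint arm with a two-finger parallel gripper is mounted at the origin on the work surface. World frame = base frame: x ahead of the robot, y to its left, z up, the work surface at z = 0. Lengths are in m, angles in rad, forces in N, time in s.
With the tool pointing down it reaches from about 0.375 to 0.9 m from the base axis. Payload 3.1 kg.
Tool frame: the origin (TCP) lies where the fingers leave the gripper's body, on its centre line; the fingertips stand 70 mm ahead of it and the grasp point (between the pads) lies 51 mm ahead of it; z points along the fingers, y is the line along which they close (so a half turn about z gives the same grasp; the last joint's range is limited). The gripper opens to 87 mm and grips with 3 to 60 N. Pads are 19 mm wide; open, the fingers measure 117 mm over their backs; the gripper's body (75 mm by 190 mm) begins 51 mm behind the grasp point.
Start: joints at [1.123, 0.527, 1.433, -0, 1.181, -0.178], TCP at [0.167, 0.602, 0.292] pointing down, gripper open.
Joint ranges: [-3.08, 3.08], [-0.75, 2.2], [0.22, 2.44], [-1.43, 4.57], [0, 2.65], [-2.85, 2.85]. Speed limits (rad/s): [2.79, 2.79, 3.14, 3.14, 3.14, 3.14].

### API

Orientations are given as a unit quaternion [x, y, z, w].
In Python, from rig import robot gives the robot as it stands.
- The arm moves only by the tool send_rows, never from a script. Its argument "deltas" is text: rows parted by semicolons, each of 7 numbers parted by spaces: the shift along the tool's x, y, z in mm, then the turn, a rotation vector about the tool's x, y, z in degrees, then the opening, from 0 (shut) to 1 (fully open). A call has 1 to 10 rows; each row shifts and turns the commanded pose from where the row before left it, along the tool's axes as they then stand; what a row does not reach is not made up. A row lasts 1/8 s, in which the tool goes at most 62.5 mm and 10.7 degrees, less where a joint would pass 70% of its speed; a pose out of reach is approached as far as the arm can. A call is refused whole if a number of a shift passes 62.5 or a number of a turn 10.7, either way. A call with a gripper value outside its range is refused whole. The fingers move at their own pace and stop on an object; "newtons" is the grip in N (left out, the last holds). Time passes only in rows, so rows that do not move let the fingers close. It gives the time, the measured TCP pose, the force, the opening and the grip force at its end, in the units of the state.
- robot.get_obs(): the state, without advancing time (a new reading comes with each control period).
- robot.camera(name): name is "scene" or "top"; returns a dict with "image" (384x512x3 uint8, red, green, blue), "depth" (384x512 float32, m along the optical axis (not along the pixel's ray), 0 where there is no reading), "fovy" (degrees; the focal length in pixels is half the picture's height over the tangent of half this angle, whatever the lens; pixels are square), "cx", "cy" (the principal point, pixels), "k1" (the pictures are not rectified: a ray, as slopes to the right and down, at radius r is drawn at 1 + k1 r^2 times it, then the intrinsics apply), "rvec" (rotation vector, rad) and "tvec" (3), from world to camera coordinates, as OpenCV has them. Camera axes: x right, y down, z forward; pixel columns grow to the right and rows downward; lengths in m; the calibration is good to about 2 mm. A picture is of the moment at which its call begins.
- robot.hand_in(): hands the job in; it is judged then, once.
Trained networks look in the newest picture that a camera, given by its name, has taken for a name from the list of things; names that differ only in an ending like _2 or _b are one class to them, and where a whole thing is asked for, a point or a joint stands for the part that bears it (a point fixed in the world has none). Each returns a list of dicts, best first, with "p" (0 to 1); they miss things now and then, are a little off and sometimes report something else, mostly with a low value. They report only what shows in the picture. A call takes as long as a camera call.
- robot.find_in(camera, thing): "box" ([left, top, right, bottom] in pixels, round what is visible of it).
- robot.cut_out(camera, thing): "region" (384x512 bool, what is visible of it) and "box" ([left, top, right, bottom] in pixels, round what is visible of it).
The state is a dict: "time": time; "q": joint angles; "joint_velocities": joint speeds; "joint_torque": joint torques, N m; "position": TCP position; "tool_rot": TCP orientation; "ft_force": force on the tool from outside, world axes, zero at the start; "moment": the same for the moment, N m; "grip_width": finger opening in m; "grip_force": force on a finger pad.
Only numpy, scipy, OpenCV 4.12 (cv2) and the standard library are available. Lean on these libraries where they do the work, as an engineer would, in place of code of your own. Each camera call takes 0.05 s, during which the arm holds its last target. There are 200 camera calls.

## Working session

There is one attempt and no reset: what is moved stays moved. The work goes in short steps, Python scripts to look and compute and a tool call to move; the robot and the scene stay as the last step left them, time stands still between calls to the robot, and variables do not carry over. Pictures are saved under pics/ and viewed, at most 10 in all, crops included, and the job is handed in when it is done.

Besides the shell and the picture viewer there is one more tool, called after "Request:" as name(argument=value, ...) on one line, values as JSON. send_rows: Moves the arm, as the interface text tells. Its arguments: {"type":"object","properties":{"deltas":{"type":"string"},"newtons":{"type":"number"}},"required":["deltas"]}

```bash
mkdir -p pics; cat > h.py <<'E'
import numpy as np, cv2
from scipy.spatial.transform import Rotation as R
from rig import robot
def cam(n):
    c=robot.camera(n); f=c["image"].shape[0]/2/np.tan(np.radians(c["fovy"])/2)
    c["K"]=np.array([[f,0,c["cx"]],[0,f,c["cy"]],[0,0,1.]]); c["Rm"]=cv2.Rodrigues(np.array(c["rvec"],float))[0]; c["t"]=np.array(c["tvec"],float); return c
def unproj(c,uv,z=None):
    uv=np.array(uv,float).reshape(-1,2)
    p=cv2.undistortPoints(uv[:,None],c["K"],np.array([c["k1"],0,0,0.]))[:,0]
    rays=np.c_[p,np.ones(len(p))]
    if z is None:
        d=c["depth"][uv[:,1].astype(int),uv[:,0].astype(int)][:,None]
    else:
        o=-c["Rm"].T@c["t"]; w=rays@c["Rm"]; d=((z-o[2])/w[:,2])[:,None]
    return (rays*d-c["t"])@c["Rm"]
def proj(c,P):
    return cv2.projectPoints(np.array(P,float).reshape(-1,3),np.array(c["rvec"],float),c["t"],c["K"],np.array([c["k1"],0,0,0.]))[0][:,0]
E
python3 - <<'E'
from h import *
for n in("top","scene"):
    c=cam(n); cv2.imwrite(f"pics/{n}0.png",c["image"][:,:,::-1])
    print(n, -c["Rm"].T@c["t"])
    for t in("chest","lid_panel","lid_handle","lock_carriage","lock_grip","jug","can","screwdriver","wrench","carton","bearing"):
        r=robot.cut_out(n,t)
        for q in r[:1]:
            v,u=np.nonzero(q["region"]); 
            P=unproj(c,np.c_[u,v]); ok=c["depth"][v,u]>0;P=P[ok]
            print(t,round(q["p"],2),np.round(q["box"]),np.round(np.median(P,0),3),np.round(np.percentile(P,3,axis=0),3),np.round(np.percentile(P,97,axis=0),3))
E
```

```text
top [ 0.41941837 -0.03380604  1.37293494]
chest 0.61 [189. 152. 308. 232.] [0.581 0.005 0.108] [ 0.462 -0.155  0.074] [0.684 0.165 0.123]
lid_panel 0.9 [210. 159. 297. 232.] [ 0.57  -0.022  0.109] [ 0.448 -0.139  0.103] [0.662 0.093 0.113]
lid_handle 0.98 [207. 160. 295. 234.] [ 0.57  -0.021  0.109] [ 0.449 -0.138  0.103] [0.663 0.093 0.113]
lock_carriage 0.53 [199. 186. 215. 202.] [0.559 0.137 0.122] [0.542 0.112 0.115] [0.582 0.163 0.172]
lock_grip 0.62 [193. 187. 216. 200.] [0.559 0.138 0.122] [0.543 0.112 0.1  ] [0.58  0.17  0.172]
jug 0.55 [ 75. 169. 130. 193.] [0.602 0.465 0.147] [0.581 0.425 0.016] [0.634 0.516 0.22 ]
can 0.71 [324. 175. 353. 196.] [ 0.574 -0.288  0.167] [ 0.548 -0.325  0.021] [ 0.604 -0.268  0.173]
screwdriver 0.7 [148. 161. 181. 206.] [0.582 0.303 0.02 ] [ 0.537  0.254 -0.002] [0.672 0.337 0.028]
wrench 0.65 [361. 222. 403. 265.] [ 0.394 -0.465  0.006] [ 0.329 -0.525  0.   ] [ 0.454 -0.407  0.011]
carton 0.85 [248. 133. 280. 159.] [ 0.739 -0.051  0.06 ] [ 0.706 -0.1    0.02 ] [ 0.777 -0.002  0.064]
bearing 0.64 [307. 209. 320. 220.] [ 0.507 -0.23   0.015] [ 
[... 387 characters left out ...]
0.115]
lock_carriage 0.49 [261. 156. 276. 175.] [0.567 0.136 0.122] [0.538 0.106 0.108] [0.582 0.16  0.172]
lock_grip 0.73 [259. 158. 275. 174.] [0.568 0.136 0.123] [0.545 0.108 0.113] [0.582 0.157 0.171]
jug 0.57 [303. 104. 328. 150.] [0.619 0.445 0.12 ] [0.588 0.423 0.007] [0.639 0.514 0.218]
can 0.78 [196. 232. 217. 278.] [ 0.596 -0.321  0.131] [ 0.557 -0.338  0.011] [ 0.615 -0.281  0.172]
screwdriver 0.67 [282. 157. 304. 180.] [0.586 0.296 0.02 ] [0.538 0.271 0.007] [0.639 0.331 0.028]
wrench 0.68 [112. 271. 160. 285.] [ 0.391 -0.47   0.006] [ 0.329 -0.521 -0.001] [ 0.449 -0.416  0.012]
carton 0.69 [268. 219. 304. 258.] [ 0.752 -0.07   0.058] [ 0.712 -0.112  0.009] [ 0.785 -0.005  0.064]
```

```bash
python3 -c "
import cv2,numpy as np
a=cv2.imread('pics/top0.png');b=cv2.imread('pics/scene0.png');print(a.shape)"
```

```text
(384, 512, 3)
```

View pics/top0.png

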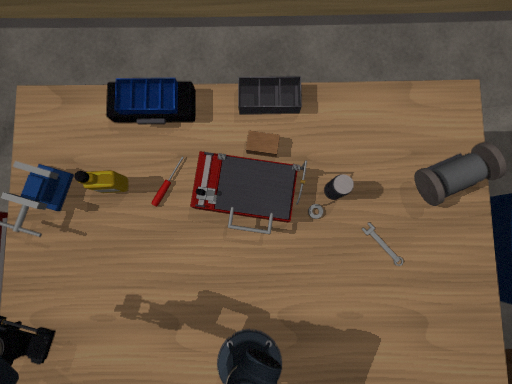

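View pics/scene0.png

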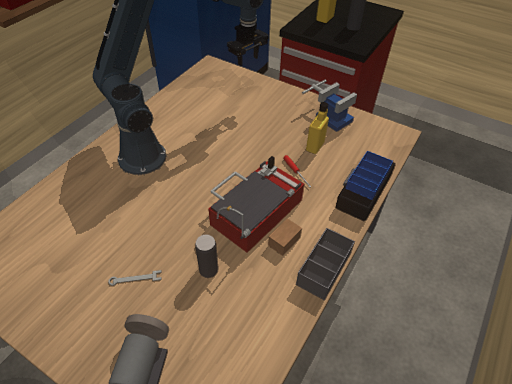

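The top view shows the chest at about (190–308, 152–232), the lid handle bar at about (250, 230), the black grip at (200, 192), the can at (340, 187) and the bearing at (317, 212). The quadrant is at x≈302. Next I'll fit the chest pose.

```bash
python3 - <<'E'
from h import *
from scipy.optimize import minimize
for n in("top","scene"):
    c=cam(n)
    r=robot.cut_out(n,"lid_panel")[0]["region"]
    v,u=np.nonzero(cv2.dilate(r.astype(np.uint8),np.ones((5,5)))); P=unproj(c,np.c_[u,v]); P=P[(c["depth"][v,u]>0)&(P[:,2]>.095)&(P[:,2]<.116)]
    img=c["image"][v,u].astype(int)
    # lid dark points
    g=c["image"].astype(int); 
    v,u=np.nonzero(r); Q=unproj(c,np.c_[u,v]); col=g[v,u]; dark=(col.max(1)<95)&(col.max(1)-col.min(1)<25)&(Q[:,2]>.1)&(Q[:,2]<.118)
    q=Q[dark]; rect=cv2.minAreaRect(q[:,:2].astype(np.float32)); print(n,"lid",dark.sum(),rect, np.median(q[:,2]))
    # all high points around
    vv,uu=np.mgrid[120:260,150:330]; uv=np.c_[uu.ravel(),vv.ravel()]; A=unproj(c,uv); 
    m=(A[:,2]>.145)&(A[:,2]<.185)&(abs(A[:,1]-.135)<.04)&(abs(A[:,0]-.56)<.06); print(" grip",m.sum(),A[m].mean(0),A[m].min(0),A[m].max(0))
    m=(A[:,2]>.12)&(A[:,1]<-.12)&(A[:,1]>-.24)&(A[:,0]>.5)&(A[:,0]<.75); print(" quad",m.sum(), A[m].min(0),A[m].max(0)) if m.any() else 0
    H=A[(A[:,2]>.085)&(A[:,2]<.125)&(A[:,0]<.52)&(A[:,0]>.4)&(abs(A[:,1])<.2)]
    np.save(f"H_{n}.npy",np.vstack([H]))
    # model fit of lid rectangle pose by IoU-ish: yaw from rect
    def cost(p):
        x,y,a=p; d=q[:,:2]-[x,y]; X=d@[np.cos(a),np.sin(a)]; Y=d@[-np.sin(a),np.cos(a)]
        return (np.maximum(abs(X+.0025)-.0875,0)+np.maximum(abs(Y+.03)-.1225,0)).mean()*10+0*x
    best=min((minimize(cost,[.565,.005,a],method="Nelder-Mead",options=dict(xatol=1e-5,fatol=1e-9)) for a in(-.25,-.15,-.05,.1)),key=lambda s:s.fun); print(" fit",best.x,best.fun)
    x,y,a=best.x
    d=H[:,:2]-[x,y]; X=d@[np.cos(a),np.sin(a)]; Y=d@[-np.sin(a),np.cos(a)]; m=(X<-.115); print(" bar",m.sum(), np.median(X[m]),Y[m].min(),Y[m].max(),np.polyfit(Y[m],X[m],1) if m.sum()>3 else 0,np.median(H[m][:,2]))
E
```

```text
top lid 3847 ((0.5579260587692261, -0.013728931546211243), (0.2598150372505188, 0.2189328372478485), 80.69026184082031) 0.10863479845963138
 grip 46 [0.56233548 0.14770657 0.16773023] [0.5542502  0.13643492 0.14701175] [0.57001928 0.1596706  0.17427844]
 quad 108 [ 0.52570149 -0.18058518  0.12400414] [ 0.64489122 -0.15754051  0.22951914]
 fit [ 0.58312238  0.00606304 -0.16197985] 0.0033749830531179864
 bar 193 -0.13382950648927516 -0.10242014825212234 0.039091934888701475 [-0.00110335 -0.13277754] 0.10975457746125328
scene lid 2213 ((0.5580844879150391, -0.020490989089012146), (0.2593197226524353, 0.21799127757549286), 82.25704193115234) 0.10840237107145728
 grip 48 [0.56554279 0.14409879 0.16065276] [0.55285342 0.1339969  0.14523287] [0.57491997 0.15811253 0.17416334]
 quad 105 [ 0.52489457 -0.18581912  0.12081663] [ 0.64885112 -0.16206052  0.22892597]
 fit [ 0.58664641  0.00155495 -0.15476061] 0.00047378475039812985
 bar 124 -0.13532789499293157 -0.10089263113738887 0.04207931299395083 [-0.0048004  -0.13460513] 0.10839597881638083
```

```bash
cat >> h.py <<'E'
A=-.158; cx_=np.array([np.cos(A),np.sin(A),0])
def rows(target,yaw=None):
    "tool-frame shift in mm to move grasp point to target"
    o=robot.get_obs(); r=R.from_quat(o["tool_rot"]); g=np.array(o["position"])+r.apply([0,0,.051])
    print("grasp",g.round(4),"toolY",r.apply([0,1,0]).round(3),"toolZ",r.apply([0,0,1]).round(3),"t",round(o["time"],2),"w",round(o["grip_width"],4),"gf",o["grip_force"],"F",np.round(o["ft_force"],1))
    yd=cx_ if r.apply([0,1,0])@cx_>0 else -cx_
    zd=np.array([0,0,-1.]); Rd=R.from_matrix(np.c_[np.cross(yd,zd),yd,zd])
    print("turn deg",np.degrees((r.inv()*Rd).as_rotvec()).round(2))
    if target is not None:
        print("shift now-frame mm",(r.inv().apply(target-g)*1e3).round(1)," in final frame",(Rd.inv().apply(target-g)*1e3).round(1))
E
python3 - <<'E'
from h import *
rows(np.array([.5635,.146,.152]));print(robot.get_obs()["q"])
E
```

```text
grasp [0.1665 0.6024 0.2413] toolY [0.267 0.964 0.   ] toolZ [-0.  0. -1.] t 1.4 w 0.087 gf 0.0 F [0.7 0.  0.9]
turn deg [ 0.   -0.   83.59]
shift now-frame mm [-504.2 -334.1   89.2]  in final frame [-388.3  463.8   89.3]
[ 1.12250733e+00  5.27502031e-01  1.43268885e+00  2.00609825e-05
  1.18137181e+00 -1.78507751e-01]
```

Request:
send_rows(deltas="-50 -33 0 0 0 0 1;-50 -33 0 0 0 0 1;-50 -33 0 0 0 0 1;-50 -33 0 0 0 0 1;-50 -33 0 0 0 0 1;-50 -33 0 0 0 0 1;-50 -33 0 0 0 0 1;-50 -33 0 0 0 0 1;-50 -33 0 0 0 0 1;-50 -33 0 0 0 0 1", newtons=20)

```text
time: 2.65
position: [0.5617, 0.1494, 0.2925]
tool_rot: [0.135, 0.991, 0.0, 0.0]
ft_force: [0.5, 0.0, 0.3]
grip_width: 0.0868
grip_force: 0.0
```

Request:
send_rows(deltas="0 0 0 0 0 10.45 1;0 0 0 0 0 10.45 1;0 0 0 0 0 10.45 1;0 0 0 0 0 10.45 1;0 0 0 0 0 10.45 1;0 0 0 0 0 10.45 1;0 0 0 0 0 10.45 1;0 0 0 0 0 10.45 1;0 0 0 0 0 0 1")

```text
time: 3.78
position: [0.5605, 0.151, 0.2923]
tool_rot: [0.76, 0.65, 0.0, 0.0]
ft_force: [-0.1, 0.3, 0.4]
grip_width: 0.0867
grip_force: 0.0
```

```bash
python3 - <<'E'
from h import *
rows(np.array([.5635,.146,.152]))
E
```

```text
grasp [0.5606 0.151  0.2413] toolY [ 0.988 -0.155  0.   ] toolZ [ 0. -0. -1.] t 3.77 w 0.0867 gf 0.0 F [-0.1  0.3  0.4]
turn deg [0.01 0.   0.12]
shift now-frame mm [-4.5  3.7 89.3]  in final frame [-4.5  3.7 89.3]
```

Request:
send_rows(deltas="-4.5 3.5 20 0 0 0 0.8;0 0 35 0 0 0 0.8;0 0 34 0 0 0 0.8;0 0 0 0 0 0 0.8;0 0 0 0 0 0 0;0 0 0 0 0 0 0;0 0 0 0 0 0 0;0 0 0 0 0 0 0;0 0 0 0 0 0 0")

```text
time: 4.9
position: [0.5633, 0.1461, 0.2035]
tool_rot: [0.761, 0.649, 0.0, 0.0]
ft_force: [-0.2, 0.4, -0.3]
grip_width: 0.0272
grip_force: 0.0
```

```bash
python3 - <<'E'
from h import *
rows(None)
E
```

```text
grasp [0.5633 0.1461 0.1525] toolY [ 0.988 -0.157  0.   ] toolZ [ 0.  0. -1.] t 4.9 w 0.0272 gf 0.0 F [-0.2  0.4 -0.3]
turn deg [ 0.02 -0.01  0.  ]
```

Still closing; continue, then pull back by about 95 mm.

Request:
send_rows(deltas="0 0 0 0 0 0 0;0 0 0 0 0 0 0;0 0 0 0 0 0 0")

```text
time: 5.28
position: [0.5631, 0.1461, 0.2033]
tool_rot: [0.761, 0.649, -0.0, -0.0]
ft_force: [-0.9, -0.2, 1.2]
grip_width: 0.0158
grip_force: 20.0
```

Request:
send_rows(deltas="0 10 0 0 0 0 0;0 10 0 0 0 0 0;0 12 0 0 0 0 0;0 12 0 0 0 0 0;0 12 0 0 0 0 0;0 12 0 0 0 0 0;0 10 0 0 0 0 0;0 8 0 0 0 0 0;0 4 0 0 0 0 0;0 0 0 0 0 0 0")

```text
time: 6.52
position: [0.653, 0.1318, 0.2033]
tool_rot: [0.761, 0.649, 0.001, 0.001]
ft_force: [0.5, -0.1, 1.0]
grip_width: 0.0162
grip_force: 20.0
```

```bash
python3 - <<'E'
from h import *
rows(None)
E
```

```text
grasp [0.6531 0.1317 0.1523] toolY [ 0.988 -0.157  0.002] toolZ [ 0.002 -0.    -1.   ] t 6.53 w 0.0162 gf 19.990924651674504 F [ 0.5 -0.1  1. ]
turn deg [ 0.12 -0.01 -0.01]
```

Moved 91 mm without contact; creep to the stop.

Request:
send_rows(deltas="0 5 0 0 0 0 0;0 4 0 0 0 0 0;0 0 0 0 0 0 0")

```text
time: 6.9
position: [0.6616, 0.1304, 0.2033]
tool_rot: [0.761, 0.649, 0.0, 0.0]
ft_force: [-1.0, 0.2, 1.6]
grip_width: 0.016
grip_force: 20.0
```

Request:
send_rows(deltas="0 3 0 0 0 0 0;0 3 0 0 0 0 0;0 0 0 0 0 0 0")

```text
time: 7.28
position: [0.6674, 0.1295, 0.2033]
tool_rot: [0.761, 0.649, 0.0, 0.0]
ft_force: [-1.0, 0.3, 2.1]
grip_width: 0.0157
grip_force: 20.0
```

Request:
send_rows(deltas="0 3 0 0 0 0 0;0 3 0 0 0 0 0;0 0 0 0 0 0 0")

```text
time: 7.65
position: [0.6687, 0.1293, 0.2032]
tool_rot: [0.761, 0.649, -0.004, -0.004]
ft_force: [-11.6, 2.1, 9.0]
grip_width: 0.0159
grip_force: 20.0
```

At the stop (11.6 N). Relax, open, rise, and move toward the handle.

Request:
send_rows(deltas="0 -3.5 0 0 0 0 0;0 0 0 0 0 0 0.4;0 0 0 0 0 0 0.4;0 0 0 0 0 0 0.4;0 0 0 0 0 0 0.4;0 0 -40 0 0 0 0.4;0 0 -40 0 0 0 0.41;0 0 0 0 0 0 0.41")

```text
time: 8.65
position: [0.6716, 0.1292, 0.2876]
tool_rot: [0.761, 0.649, 0.004, 0.003]
ft_force: [-0.3, 1.0, -0.0]
grip_width: 0.035
grip_force: 0.0
```

```bash
python3 - <<'E'
from h import *
rows(np.array([.447,-.005,.185]))
c=cam("scene")
vv,uu=np.mgrid[120:260,150:330]; A_=unproj(c,np.c_[uu.ravel(),vv.ravel()])
m=(A_[:,2]>.145)&(A_[:,2]<.174)&(abs(A_[:,1]-.13)<.05)&(abs(A_[:,0]-.63)<.12); print(m.sum(),A_[m].mean(0))
cv2.imwrite("pics/s1.png",cv2.resize(c["image"][130:270,170:340,::-1],None,fx=4,fy=4))
E
```

```text
grasp [0.6721 0.1292 0.2366] toolY [ 0.987 -0.157  0.009] toolZ [ 0.009  0.    -1.   ] t 8.65 w 0.035 gf 0.0 F [-0.3  1.  -0. ]
turn deg [ 0.51 -0.1  -0.  ]
shift now-frame mm [-168.1 -201.6   49.5]  in final frame [-168.  -201.2   51.6]
49 [0.67089279 0.12622464 0.16092025]
```

View pics/s1.png

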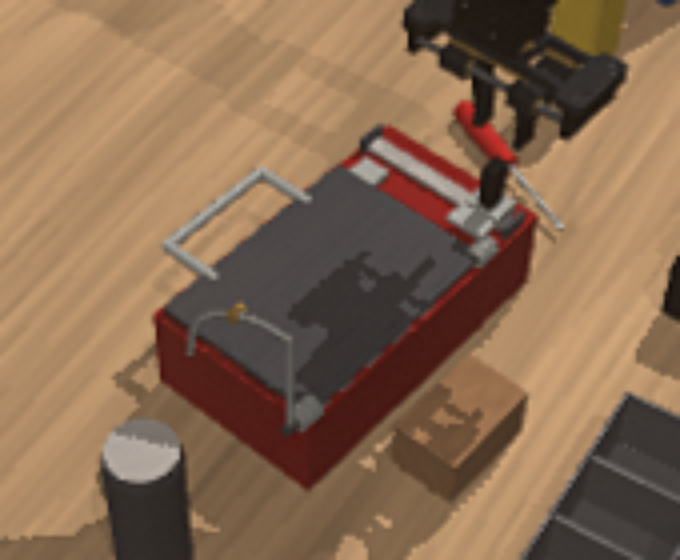

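The crop shows the carriage at the rear (grip at crop 493,185), the lid shut, and the handle bar from (170,243) to (262,172).

Request:
send_rows(deltas="-34 -40 0 0 0 0 0.41;-34 -40 0 0 0 0 0.41;-34 -40 0 0 0 0 0.41;-34 -40 0 0 0 0 0.41;-32 -41 0 0 0 0 0.41;0 0 0 0 0 0 0.41")

```text
time: 9.45
position: [0.4399, -0.0054, 0.2817]
tool_rot: [0.762, 0.648, -0.002, -0.003]
ft_force: [0.3, -0.2, 0.3]
grip_width: 0.0357
grip_force: 0.0
```

```bash
python3 - <<'E'
from h import *
c=cam("scene"); print(unproj(c,[[212.5,190.8],[235.5,173]],.108).round(4))
vv,uu=np.mgrid[150:250,190:290]; uv=np.c_[uu.ravel(),vv.ravel()]; P=unproj(c,uv)
o=np.array([.447,-.005]); d=P[:,:2]-o; X=d@cx_[:2]; Y=d@[-np.sin(A),np.cos(A)]
m=(P[:,2]>.095)&(P[:,2]<.115)&(abs(X)<.03)&(abs(Y)<.05); print(m.sum(),np.median(X[m]),X[m].min(),X[m].max(),np.polyfit(Y[m],X[m],1),P[m,2].max())
rows(np.array([.447,-.005,.105]))
E
```

```text
[[ 0.4376 -0.0686  0.108 ]
 [ 0.4588  0.0556  0.108 ]]
72 0.00043514288221306575 -0.008036666999867088 0.007031177338123587 [-0.00019971  0.00010343] 0.11496724335317861
grasp [ 0.4425 -0.0053  0.2313] toolY [ 0.987 -0.16  -0.003] toolZ [-0.003  0.001 -1.   ] t 9.5 w 0.0357 gf 0.0 F [0.6 0.6 0.7]
turn deg [-0.17 -0.03 -0.13]
shift now-frame mm [  1.    4.8 126.3]  in final frame [  1.    4.4 126.3]
```

Request:
send_rows(deltas="1 4.5 40 0 0 0 0.41;0 0 40 0 0 0 0.41;0 0 30 0 0 0 0.41;0 0 16 0 0 0 0.41;0 0 0 0 0 0 0.41;0 0 0 0 0 0 0;0 0 0 0 0 0 0;0 0 0 0 0 0 0;0 0 0 0 0 0 0;0 0 0 0 0 0 0", newtons=20)

```text
time: 10.75
position: [0.4446, -0.0039, 0.1572]
tool_rot: [0.76, 0.649, -0.003, -0.004]
ft_force: [-7.3, -0.9, 3.9]
grip_width: 0.0111
grip_force: 20.0
```

```bash
python3 - <<'E'
from h import *
rows(np.array([.447,-.005,.105]))
E
```

```text
grasp [ 0.4441 -0.0038  0.1062] toolY [ 0.988 -0.156 -0.01 ] toolZ [-0.01   0.002 -1.   ] t 10.75 w 0.0111 gf 19.998847246170044 F [-7.3 -0.9  3.9]
turn deg [-0.59 -0.01  0.05]
shift now-frame mm [-0.7  3.1  1.2]  in final frame [-0.7  3.1  1.2]
```

Bar held (11.1 mm). I'll compute the arc increments.

```bash
python3 - <<'E'
import numpy as np
t=np.radians(np.arange(0,73,3));print([(a,round(b,1),round(c,1)) for a,b,c in zip(range(3,73,3),-225*np.diff(np.cos(t)),-225*np.diff(np.sin(t)))])
E
```

```text
[(3, np.float64(0.3), np.float64(-11.8)), (6, np.float64(0.9), np.float64(-11.7)), (9, np.float64(1.5), np.float64(-11.7)), (12, np.float64(2.1), np.float64(-11.6)), (15, np.float64(2.7), np.float64(-11.5)), (18, np.float64(3.3), np.float64(-11.3)), (21, np.float64(3.9), np.float64(-11.1)), (24, np.float64(4.5), np.float64(-10.9)), (27, np.float64(5.1), np.float64(-10.6)), (30, np.float64(5.6), np.float64(-10.4)), (33, np.float64(6.2), np.float64(-10.0)), (36, np.float64(6.7), np.float64(-9.7)), (39, np.float64(7.2), np.float64(-9.3)), (42, np.float64(7.7), np.float64(-9.0)), (45, np.float64(8.1), np.float64(-8.5)), (48, np.float64(8.5), np.float64(-8.1)), (51, np.float64(9.0), np.float64(-7.7)), (54, np.float64(9.3), np.float64(-7.2)), (57, np.float64(9.7), np.float64(-6.7)), (60, np.float64(10.0), np.float64(-6.2)), (63, np.float64(10.4), np.float64(-5.6)), (66, np.float64(10.6), np.float64(-5.1)), (69, np.float64(10.9), np.float64(-4.5)), (72, np.float64(11.1), np.float64(-3.9))]
```

Request:
send_rows(deltas="0 -2.5 0 0 0 0 0;0 0.3 -11.8 0 0 0 0;0 0.9 -11.7 0 0 0 0;0 1.5 -11.7 0 0 0 0;0 2.1 -11.6 0 0 0 0;0 0 0 0 0 0 0")

```text
time: 11.5
position: [0.449, -0.0047, 0.205]
tool_rot: [0.761, 0.649, -0.002, -0.002]
ft_force: [-6.7, 0.2, -1.1]
grip_width: 0.0112
grip_force: 20.0
```

```bash
cat >> h.py <<'E'
def lid():
    o=robot.get_obs(); r=R.from_quat(o["tool_rot"]); g=np.array(o["position"])+r.apply([0,0,.051])
    d=g-np.array([.4441,-.0038,.1062]); h=d@cx_; print("y",(h*1e3).round(1),"z",(d[2]*1e3).round(1),"theta",np.degrees(np.arctan2(d[2],.225-h)).round(2),"r",np.hypot(d[2],.225-h).round(4),"side",(d@[-np.sin(A),np.cos(A),0]*1e3).round(1))
    rows(None)
E
python3 -c "
from h import *
lid()"
```

```text
y 4.7 z 47.8 theta 12.25 r 0.2254 side -0.1
grasp [ 0.4487 -0.0047  0.154 ] toolY [ 0.988 -0.157 -0.005] toolZ [-0.005  0.001 -1.   ] t 11.5 w 0.0112 gf 20.000411868095398 F [-6.7  0.2 -1.1]
turn deg [-0.28  0.    0.03]
```

Lid follows. Continue the arc.

Request:
send_rows(deltas="0 1 -11.5 0 0 0 0;0 2.3 -11.3 0 0 0 0;0 3.9 -11.1 0 0 0 0;0 4.5 -10.9 0 0 0 0;0 5.1 -10.6 0 0 0 0;0 5.6 -10.4 0 0 0 0;0 6.2 -10 0 0 0 0;0 6.7 -9.7 0 0 0 0;0 7.2 -9.3 0 0 0 0;0 0 0 0 0 0 0")

```text
time: 12.75
position: [0.4917, -0.0115, 0.3006]
tool_rot: [0.761, 0.649, -0.001, -0.002]
ft_force: [-9.3, 0.8, 5.4]
grip_width: 0.0111
grip_force: 20.0
```

```bash
python3 -c "
from h import *
lid()"
```

```text
y 48.0 z 143.4 theta 39.01 r 0.2278 side -0.1
grasp [ 0.4915 -0.0115  0.2496] toolY [ 0.988 -0.157 -0.004] toolZ [-0.004  0.    -1.   ] t 12.75 w 0.0111 gf 20.00160813331604 F [-9.3  0.8  5.4]
turn deg [-0.25  0.01  0.03]
```

Request:
send_rows(deltas="0 6.2 -10 0 0 0 0;0 7.3 -9.6 0 0 0 0;0 8.5 -8.1 0 0 0 0;0 9 -7.7 0 0 0 0;0 9.3 -7.2 0 0 0 0;0 9.7 -6.7 0 0 0 0;0 0 0 0 0 0 0")

```text
time: 13.62
position: [0.5448, -0.02, 0.3509]
tool_rot: [0.761, 0.649, 0.002, 0.002]
ft_force: [-5.6, 1.6, 5.4]
grip_width: 0.0114
grip_force: 20.0
```

```bash
python3 -c "
from h import *
lid()"
```

```text
y 102.3 z 193.7 theta 57.65 r 0.2293 side -0.2
grasp [ 0.5451 -0.0201  0.2999] toolY [ 0.988 -0.157  0.005] toolZ [ 0.005 -0.001 -1.   ] t 13.62 w 0.0114 gf 20.001031458377838 F [-5.6  1.6  5.4]
turn deg [ 0.31 -0.    0.  ]
```

Request:
send_rows(deltas="0 9.7 -7 0 0 0 0;0 10.2 -6 0 0 0 0;0 10.6 -5.5 0 0 0 0;0 10.9 -4.8 0 0 0 0;0 11.1 -4 0 0 0 0;0 3.8 -1.3 0 0 0 0;0 0 0 0 0 0 0;0 0 0 0 0 0 0")

```text
time: 14.62
position: [0.5981, -0.0288, 0.3764]
tool_rot: [0.761, 0.649, -0.0, 0.0]
ft_force: [0.6, -0.3, -0.5]
grip_width: 0.0106
grip_force: 20.0
```

```bash
python3 -c "
from h import *
lid()
c=cam('scene'); cv2.imwrite('pics/s2.png',cv2.resize(c['image'][90:270,170:350,::-1],None,fx=3,fy=3))
r=robot.cut_out('scene','lid_panel')[0]; v,u=np.nonzero(r['region']); P=unproj(c,np.c_[u,v]); col=c['image'][v,u].astype(int)
h=(P-[.4441,-.0038,.105])@cx_; s=(P-[.4441,-.0038,.105])@[-np.sin(A),np.cos(A),0]
m=(abs(s)<.11)&(h>.1)&(h<.25)&(P[:,2]>.12)&(P[:,2]<.29); k=np.polyfit(P[m,2],h[m],1); print(r['p'],m.sum(),'lid angle',90-np.degrees(np.arctan(-k[0])),k)
"
```

```text
y 156.0 z 219.2 theta 72.52 r 0.2298 side -0.5
grasp [ 0.598  -0.0288  0.3254] toolY [ 0.988 -0.157 -0.   ] toolZ [-0. -0. -1.] t 14.62 w 0.0106 gf 19.999976456165314 F [ 0.6 -0.3 -0.5]
turn deg [-0.02  0.03 -0.01]
0.68 1846 lid angle 72.04104332164447 [-0.32412791  0.26365386]
```

View pics/s2.png

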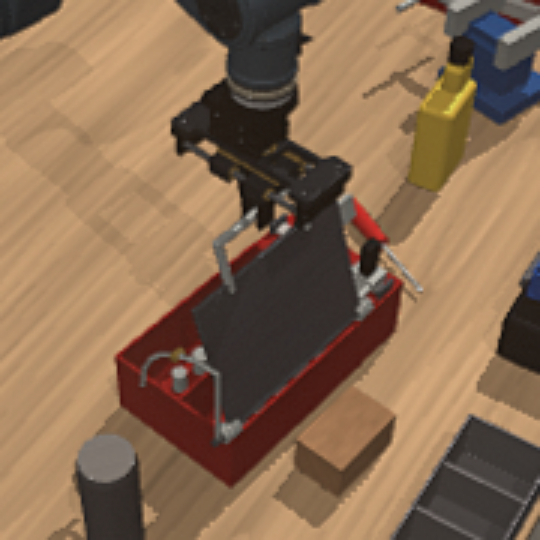

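The picture shows the lid raised, with the bar in the fingers at (265, 210). An independent depth fit gives 72°. Bring it down to about 50°.

Request:
send_rows(deltas="0 -3.8 1.3 0 0 0 0;0 -11.1 4 0 0 0 0;0 -10.9 4.8 0 0 0 0;0 -10.6 5.5 0 0 0 0;0 -10.2 6 0 0 0 0;0 -9.7 6.8 0 0 0 0;0 -9.7 6.8 0 0 0 0;0 -9.2 7.2 0 0 0 0;0 -4.5 3.8 0 0 0 0;0 0 0 0 0 0 0")

```text
time: 15.98
position: [0.519, -0.0159, 0.33]
tool_rot: [0.761, 0.649, -0.0, -0.001]
ft_force: [-1.8, -0.7, 2.0]
grip_width: 0.0115
grip_force: 20.0
```

Request:
send_rows(deltas="0 0 0 0 0 0 0;0 0 0 0 0 0 0;0 0 0 0 0 0 0;0 0 0 0 0 0 0;0 0 0 0 0 0 0;0 0 0 0 0 0 0")

```text
time: 16.73
position: [0.5196, -0.0161, 0.3306]
tool_rot: [0.761, 0.649, 0.0, -0.0]
ft_force: [-1.5, -1.7, 1.7]
grip_width: 0.0112
grip_force: 20.0
```

```bash
python3 -c "
from h import *
lid()
c=cam('scene'); cv2.imwrite('pics/s3.png',cv2.resize(c['image'][90:270,170:350,::-1],None,fx=3,fy=3))
r=robot.cut_out('scene','lid_panel')[0]; v,u=np.nonzero(r['region']); P=unproj(c,np.c_[u,v])
h=(P-[.4441,-.0038,.105])@cx_; s=(P-[.4441,-.0038,.105])@[-np.sin(A),np.cos(A),0]
m=(abs(s)<.11)&(h>.1)&(h<.25)&(P[:,2]>.12)&(P[:,2]<.23); k=np.polyfit(P[m,2],h[m],1); print(m.sum(),'lid angle',90-np.degrees(np.arctan(-k[0])))
print(robot.get_obs()['joint_velocities'])
"
```

```text
y 76.5 z 173.4 theta 49.42 r 0.2283 side -0.2
grasp [ 0.5196 -0.0161  0.2796] toolY [ 0.988 -0.157  0.   ] toolZ [ 0.  0. -1.] t 16.73 w 0.0112 gf 20.000077486038208 F [-1.5 -1.7  1.7]
turn deg [ 0. -0. -0.]
2052 lid angle 48.757526566947135
[-1.39698099e-03  7.67895206e-04  8.41732733e-05  1.51971859e-03
  4.96159655e-04  1.66100273e-04]
```

View pics/s3.png

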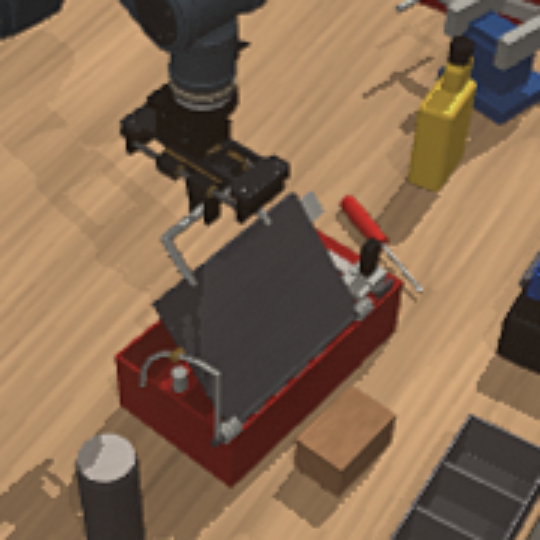

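The lid is held still at about 49°, with the bar in the fingers at (210, 215). The carriage is at the rear (370, 255) and the bystanders in the crop are undisturbed.

```bash
python3 -c "
from rig import robot
print(robot.hand_in())"
```

```text
the job is handed in; nothing more can be done
None
```

I slid the carriage to its rear stop, raised the lid to about 72°, brought it back down, and handed the job in with the gripper holding it still at about 49°; the hand-in returned no verdict.

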